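# Push the freshly varnished keepsake box down its drying lane

## Task

The wooden keepsake box on the open end of the drying board is still wet with varnish on its lid and both long sides, so use the fingertips to push it slowly by its bare end, never gripping or lifting it, down the empty lane between the two guide rails until its leading end rests against the stop batten. Keep both the box and the hand off the rails, and do not touch the wet lid or long sides. Leave the round plaque in the next lane and the things on the bench where they are, and finish with the hand clear.

Things in the scene. Friction and masses are not known exactly. Their poses are not given: they have to be found in the camera images.
- box: Closed wooden keepsake box, 130 long (own x) x 90 wide (y) x 60 mm tall, 0.3 to 0.6 kg, loose on the drying board's open end, up to 14 mm and 0.14 rad off the lane's line. Origin: centre of its underside; +x to the leading end. Its bare pale ends (84 wide, 57 tall, x = +-65 mm) may be touched. Pushed at mid-height it slides without tipping, at 1.5 to 4.5 N.
- varnish: The wet parts of the box, fixed to it (same origin and axes): both long sides (outer faces at y = +-45 mm) and the lid (top 60 mm above the underside, with a dark heart), x from -62 to +62 mm, so the bare ends stand 3 mm proud of them. Darker than the ends. Not to be touched.
- box_rear (a point): Centre of the box's bare rear end face (box x = -65 mm, 30 mm above the underside): where to push.
- box_front (a point): Centre of the box's bare leading end face (box x = +65 mm, 30 mm above the underside).
- board_a: The drying board under the box: fixed white panel 440 (own x) x 150 (y) x 12 mm on the bench. Origin: centre of its underside; +x is the way to push, from the open end to the stop, roughly world +y; y = 0 is the lane's centre line; the top face is 12 mm above the bench. A twin board lies 5 mm beside it, nearer to the robot or farther.
- rail_left: Guide rail on the board's +y side: wooden strip 14 wide, 160 long, 16 mm tall (top 28 mm above the bench), rounded at the mouth; it fills board x = 40 to 200, y = 56 to 70 mm. The lane between the rails is 112 mm wide: 11 mm to spare on each side of the centred box. Its origin is that of the board.
- rail_right: The same rail on the -y side: board x = 40 to 200, y = -70 to -56 mm. Its origin is that of the board.
- lane_mouth (a point): Centre of the lane's mouth, on the board's top face (board x = 40 mm, y = 0), where the rails begin.
- lane_stop (a point): Foot of the stop batten's face on the lane's centre line, on the board's top face (board x = 200 mm, y = 0). The batten (16 mm tall, 15 mm thick, across the whole lane) belongs to the board; the box may touch it.
- plaque: Round wooden plaque, 86 mm across, 14 mm thick, drying in the lane of the twin board next to this one; origin at the centre of its underside. Leave alone.
- tin: Closed varnish tin, 84 mm across, 90 mm tall, on the bench beyond the stop end; origin at the centre of its underside. Leave alone.
- brush: Paint brush lying on the bench outside the open end; origin at its middle. Leave alone.
- sanding_block: Cork sanding block 65 x 110 x 34 mm on the bench beyond the boards; origin at the centre of its underside. Leave alone.

How it is judged:
On the way, in this order (a step that is already met when the one before it is completed fails the run):
1. the box's leading end is between the rails (x of box_front in the frame of board_a above 0.06 m and y of box in the frame of board_a between -0.02 and 0.02 m), for 0.05 s.
2. the box is fully home: its leading end is at the stop batten (x of box in the frame of board_a above 0.129 m and y of box in the frame of board_a between -0.012 and 0.012 m), for 0.2 s.
At the end, for the whole second after the job is handed in: The box stands flat and at rest in the lane, its leading end within 6 mm of the stop batten, within 12 mm of the centre line and 0.09 rad of the lane's direction (all of step 2 and angle between the x axis of box and the x axis of board_a, either way round below 0.09 rad and height (world z) of box below 0.016 m and angle between box's own z axis and vertical below 0.05 rad and linear speed of box below 0.01 m/s); the robot touches nothing.
It fails at once if the box or the robot touches a guide rail (contact force between any of box, the fingers, the arm and rail_left above 0.3 N or contact force between any of box, the fingers, the arm and rail_right above 0.3 N).
It fails at once if the wet varnish (lid or long sides) is touched (contact force between anything else and varnish above 0.3 N).
It fails at once if the box is lifted or tipped (height (world z) of box above 0.02 m or angle between box's own z axis and vertical above 0.12 rad).
It fails at once if the box is shoved faster than 0.25 m/s (linear speed of box above 0.25 m/s).
It fails at once if the plaque or a thing on the bench is moved more than 10 mm (distance of any of plaque, tin, brush, sanding_block from where it was at the start of the episode above 0.01 m).
It also fails if it takes over 58 s, if anything falls off the work surface, if the arm or the gripper's body presses on something with over 40 N, if the wrist force passes 120 N, or if a joint passes its speed limit or range.

## Robot

A 6-joint arm with a two-finger parallel gripper is mounted at the origin on the work surface. World frame = base frame: x ahead of the robot, y to its left, z up, the work surface at z = 0. Lengths are in m, angles in rad, forces in N, time in s.
With the tool pointing down it reaches from about 0.4 to 0.925 m from the base axis. Payload 3.4 kg.
Tool frame: the origin (TCP) lies at the very end of the fingers, on their centre line; the grasp point (between the pads) lies 19 mm behind it; z points along the fingers, y is the line along which they close (so a half turn about z gives the same grasp; the last joint's range is limited). The gripper opens to 85 mm and grips with 20 to 120 N. Pads are 22 mm wide; open, the fingers measure 114 mm over their backs; the gripper's body (76 mm by 85 mm) begins 54 mm behind the grasp point. The pads swing forward as they close: fully open they stand 13 mm farther back than shut.
Start: joints at [1.268, 0.307, 1.506, -0, 1.328, -0.073], TCP at [0.13, 0.56, 0.231] pointing down, gripper open.
Joint ranges: [-3.12, 3.12], [-1.05, 2.28], [0.14, 2.33], [-1.42, 4.57], [0.1, 2.73], [-2.68, 2.68]. Speed limits (rad/s): [2.57, 2.57, 3.14, 3.14, 3.14, 3.14].

## Interface

Orientations are given as a unit quaternion [x, y, z, w].
In Python, from bench import manip gives the robot as it stands. The module is installed in compiled form; this text tells all that it offers.
- The arm moves only by the shell command python3 -m handwheel 'ROWS' [OPENING] [FORCE]. ROWS is JSON, a list of rows, each a list of 2 entries, a list of its own where there are three numbers: the shift along the tool's x, y, z in mm, then the turn, a rotation vector about the tool's x, y, z in degrees. In form: [[[x, y, z], [wx, wy, wz]], ...]. A call has 1 to 12 rows; each row shifts and turns the commanded pose from where the row before left it, along the tool's axes as they then stand; what a row does not reach is not made up. A row lasts 1/8 s, in which the tool goes at most 62.5 mm and 10.7 degrees, less where a joint would pass 70% of its speed; a pose out of reach is approached as far as the arm can. A call with a gripper value outside its range is refused whole. OPENING is the opening in per cent of the stroke, from 0 (shut) to 100 (fully open), set as the call begins (- or left out, the last holds). The fingers move at their own pace and stop on an object; FORCE is the grip in N (left out, the last holds). Time passes only in rows, so rows that do not move let the fingers close. It gives the time, the measured TCP pose, the force, the opening and the grip force at its end, in the units of the state.
- manip.read_state(): the state, without advancing time (a new reading comes with each control period).
- manip.capture(name): name is "side" or "top" or "wrist"; returns a dict with "frame" (480x640x3 uint8, red, green, blue), "vertical_fov" (degrees; the focal length in pixels is half the picture's height over the tangent of half this angle, whatever the lens; pixels are square), "cx", "cy" (the principal point, pixels), "k1" (the pictures are not rectified: a ray, as slopes to the right and down, at radius r is drawn at 1 + k1 r^2 times it, then the intrinsics apply), "R" (3x3) and "t" (3): a world point X has camera coordinates R X + t. Camera axes: x right, y down, z forward; pixel columns grow to the right and rows downward; lengths in m; the calibration is good to about 2 mm. A picture is of the moment at which its call begins. There is no depth.
- manip.sign_off(): hands the job in; it is judged then, once.
The state is a dict: "time": time; "joints": joint angles; "joint_velocities": joint speeds; "tau": joint torques, N m; "ee_pos": TCP position; "tool_rot": TCP orientation; "contact_force": force on the tool from outside, world axes, zero at the start; "ft_torque": the same for the moment, N m; "grip_width": finger opening in m; "finger_force": force on a finger pad.
Only numpy, scipy, OpenCV 4.12 (cv2) and the standard library are available. Lean on these libraries where they do the work, as an engineer would, in place of code of your own. Each camera call takes 0.05 s, during which the arm holds its last target. There are 200 camera calls.

## Working session

There is one attempt and no reset: what is moved stays moved. The work goes in short steps, Python scripts to look and compute and a shell command to move; the robot and the scene stay as the last step left them, time stands still between calls to the robot, and variables do not carry over. Pictures are saved under pics/ and viewed, at most 10 in all, crops included, and the job is handed in when it is done.

```bash
mkdir -p pics; cat > h.py <<'E'
import numpy as np, cv2
from bench import manip
def cap(n,f):
    c=manip.capture(n); cv2.imwrite('pics/'+f,c['frame'][:,:,::-1]); 
    np.save('pics/'+f+'.npy',c,allow_pickle=True); return c
def load(f): return np.load('pics/'+f+'.npy',allow_pickle=True).item()
def K(c):
    f=240/np.tan(np.radians(c['vertical_fov'])/2); return np.array([[f,0,c['cx']],[0,f,c['cy']],[0,0,1.]])
def ray(c,uv,z):
    p=cv2.undistortPoints(np.array(uv,float).reshape(-1,1,2),K(c),np.array([c['k1'],0,0,0.]),).reshape(-1,2)
    # drawn = ray*(1+k1 r^2): OpenCV model
    R=np.array(c['R']);o=-R.T@np.array(c['t'])
    d=np.c_[p,np.ones(len(p))]@R
    return o+d*((z-o[2])/d[:,2])[:,None]
def proj(c,X):
    return cv2.projectPoints(np.array(X,float).reshape(-1,1,3),cv2.Rodrigues(np.array(c['R']))[0],np.array(c['t'],float),K(c),np.array([c['k1'],0,0,0.]))[0].reshape(-1,2)
E
python3 - <<'E'
from h import *
for n in('top','side'):
    c=cap(n,n+'0.png'); print(n,c['vertical_fov'],c['k1'],-np.array(c['R']).T@c['t'])
s=manip.read_state();print(s['time'],s['ee_pos'],s['tool_rot'],s['grip_width'],s['contact_force'])
E
```

```text
top 42.272184823943306 -0.1893444949063044 [0.49193298 0.03209254 1.33891442]
side 47.47070031872282 -0.0718242922748084 [ 0.22753323 -0.83177967  1.25465587]
0.1 [0.13026575 0.55939799 0.23048893] [ 1.14164928e-01  9.93461382e-01 -9.06480739e-04 -1.71178856e-04] 0.08543279194416228 [-0.12092713 -0.95058229  0.34247852]
```

View pics/top0.png

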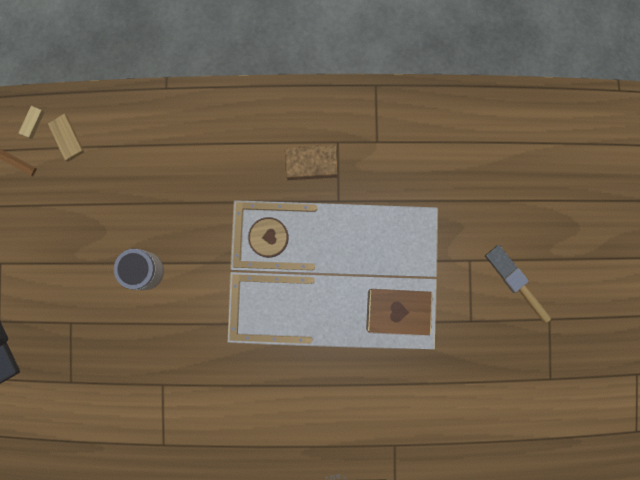

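View pics/side0.png

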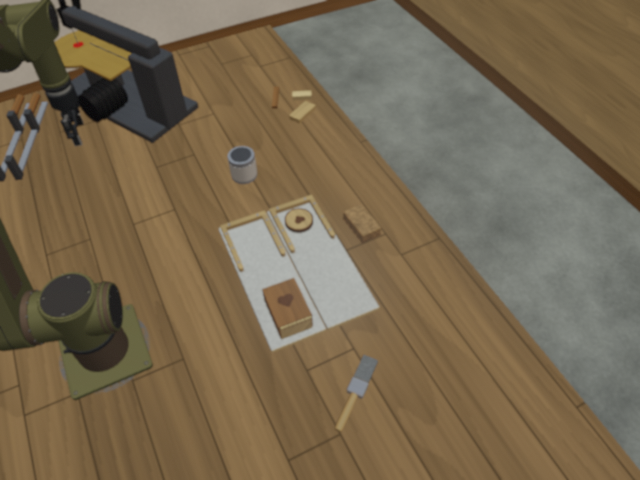

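The top view shows board_a as the nearer board, with its stop at left (235,312) and the box at (400,312). The plaque is in the farther lane at (268,237), the tin at (138,269) and the brush around (515,280). The side view agrees. Next I measure the board and the box lid.

```bash
cat > meas.py <<'E'
from h import *
def run(c,lid=True):
    hsv=cv2.cvtColor(c['frame'],cv2.COLOR_RGB2HSV)
    w=((hsv[...,1]<50)&(hsv[...,2]>130)).astype(np.uint8)
    w[:195]=0;w[355:]=0;w[:,:220]=0;w[:,445:]=0
    w=cv2.morphologyEx(w,cv2.MORPH_OPEN,np.ones((3,3)))
    cols=np.arange(245,430)
    bot=np.array([[u,np.where(w[:,u])[0].max()+.5] for u in cols])
    rows=np.arange(290,340)
    rt=np.array([[np.where(w[v])[0].max()+.5,v] for v in rows])
    lt=np.array([[np.where(w[v,:300])[0].min()-.5,v] for v in rows])
    B=ray(c,bot,.012);R=ray(c,rt,.012);L=ray(c,lt,.012)
    vx,vy,x0,y0=cv2.fitLine(B[:,:2].astype(np.float32),cv2.DIST_HUBER,0,.001,.001).ravel()
    e=np.array([vx,vy]); e*=np.sign(e[1]); n=np.array([-e[1],e[0]]) # board +x, +y
    p0=np.array([x0,y0]); off=p0@n-.075
    xr=np.median(R[:,:2]@e); xl=np.median(L[:,:2]@e)
    O=e*(xr+.220)+n*off
    print('board org',O,'yaw-90deg',np.degrees(np.arctan2(e[1],e[0]))-90,'edge-to-batten foot',xl-xr,'(expect .42, foot seen or hidden by 16mm batten)')
    return O,e,n,hsv
if __name__=='__main__':
    import sys
    c=load(sys.argv[1]); O,e,n,hsv=run(c)
    m=((hsv[...,0]<14)&(hsv[...,1]>90)&(hsv[...,2]<160)).astype(np.uint8)
    k=np.zeros_like(m);k[282:342,245:434]=1;m*=k
    m=cv2.morphologyEx(cv2.morphologyEx(m,cv2.MORPH_CLOSE,np.ones((7,7))),cv2.MORPH_OPEN,np.ones((5,5)))
    ct=max(cv2.findContours(m,0,1)[0],key=cv2.contourArea)
    print(cv2.boundingRect(ct))
    P=ray(c,ct.reshape(-1,2),.072)[:,:2].astype(np.float32)
    r=cv2.minAreaRect(P*1000); print(r)
    bc=np.array(r[0])/1000; pts=cv2.boxPoints(r)/1000
    print('box ctr world',bc,'in board',(bc-O)@e,(bc-O)@n,'corners',pts.tolist())
    np.save('board.npy',[O,e,n])
    v=cv2.resize(c['frame'][190:360,220:450,::-1],None,fx=3,fy=3)
    cc=(ct.reshape(-1,2)-[220,190])*3+1; cv2.polylines(v,[cc.astype(int)],True,(0,255,0),1)
    for q in [(-.22,-.075),(-.22,.075),(.22,-.075),(.22,.075),(.2,-.056),(.2,.056),(.04,-.056),(.04,.056)]:
        X=np.r_[O+e*q[0]+n*q[1],.012 if abs(q[1])>.07 else .028]
        u=(proj(c,X)[0]-[220,190])*3+1; cv2.circle(v,tuple(int(i) for i in u),3,(0,0,255),1)
    cv2.imwrite('pics/ov_'+sys.argv[1],v)
E
python3 meas.py top0.png
```

```text
Traceback (most recent call last):
  File "meas.py", line 22, in <module>
    c=load(sys.argv[1]); O,e,n,hsv=run(c)
                                   ~~~^^^
  File "meas.py", line 11, in run
    lt=np.array([[np.where(w[v,:300])[0].min()-.5,v] for v in rows])
                  ~~~~~~~~~~~~~~~~~~~~~~~~~~^^
ValueError: zero-size array to reduction operation minimum which has no identity
```

```bash
sed -i 's/arange(290,340)/arange(292,330)/' meas.py; python3 meas.py top0.png
```

```text
board org [0.46781161 0.01370421] yaw-90deg -2.3921967 edge-to-batten foot 0.42108050430071264 (expect .42, foot seen or hidden by 16mm batten)
(370, 290, 60, 45)
((464.7492980957031, -122.86277770996094), (119.95507049560547, 86.62899780273438), 86.24642944335938)
box ctr world [ 0.4647493  -0.12286278] in board -0.13657579532506872 -0.0026405861075339252 corners [[0.41760125756263733, -0.17987605929374695], [0.5040444135665894, -0.18554724752902985], [0.5118973255157471, -0.06584950536489487], [0.42545416951179504, -0.06017831340432167]]
```

View pics/ov_top0.png

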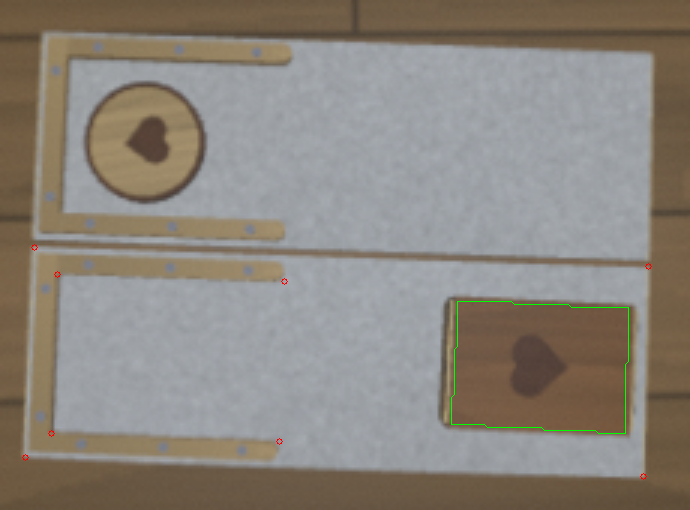

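The overlay fits the board: yaw is -2.4°, and edge to batten foot measures 0.421 m against the given 0.42. The box sits at board (-0.137, -0.003), turned about -1° from the lane. Now I move round to the open end at safe height with the fingers part open, for a two-point push.

```bash
python3 -m handwheel '[[[-42.7,-23.4,0],[0,0,0]],[[-42.7,-23.4,0],[0,0,0]],[[-42.7,-23.4,0],[0,0,0]],[[-42.7,-23.4,0],[0,0,0]],[[-42.7,-23.4,0],[0,0,0]],[[-42.7,-23.4,0],[0,0,0]],[[-42.7,-23.4,0],[0,0,0]],[[-42.7,-23.4,0],[0,0,0]]]' 40
python3 -m handwheel '[[[-14.5,-48,0],[0,0,0]],[[-14.5,-48,0],[0,0,0]],[[-14.5,-48,0],[0,0,0]],[[-14.5,-48,0],[0,0,0]],[[-14.5,-48,0],[0,0,0]],[[-14.5,-48,0],[0,0,0]],[[-14.5,-48,0],[0,0,0]],[[-14.5,-48,0],[0,0,0]],[[-14.5,-48,0],[0,0,0]],[[-14.5,-48,0],[0,0,0]],[[-14.5,-48,0],[0,0,0]],[[0,0,0],[0,0,0]]]'
python3 -m handwheel '[[[0,0,0],[0,0,9.9]],[[0,0,0],[0,0,9.9]],[[0,0,0],[0,0,9.9]],[[0,0,0],[0,0,9.9]],[[0,0,0],[0,0,9.9]],[[0,0,0],[0,0,9.9]],[[0,0,0],[0,0,9.9]],[[0,0,0],[0,0,9.9]],[[0,0,0],[0,0,0]],[[0,0,0],[0,0,0]]]'
cat > st.py <<'E'
from h import *
from scipy.spatial.transform import Rotation as Ro
O,e,n=np.load('board.npy'); s=manip.read_state(); p=np.array(s['ee_pos']); M=Ro.from_quat(s['tool_rot']).as_matrix()
d=p[:2]-O; tx=M[:2,0]
print('t',s['time'],'board xy mm',(d@e*1e3).round(1),(d@n*1e3).round(1),'z',(p[2]*1e3).round(1),'tool x vs board deg',np.degrees(np.arctan2(tx@n,tx@e)).round(2),'tool z',M[:,2].round(4),'F board',np.round([np.dot(s['contact_force'][:2],e),np.dot(s['contact_force'][:2],n),s['contact_force'][2]],2),'w',s['grip_width'])
E
python3 st.py
```

```text
time: 1.1
ee_pos: [0.4215, 0.2989, 0.231]
tool_rot: [0.114, 0.993, -0.0, -0.0]
contact_force: [1.1, 0.6, 1.1]
grip_width: 0.0343
finger_force: 0.0
time: 2.6
ee_pos: [0.4565, -0.2537, 0.2308]
tool_rot: [0.116, 0.993, -0.001, 0.0]
contact_force: [0.6, 0.1, 0.2]
grip_width: 0.0344
finger_force: 0.0
time: 3.85
ee_pos: [0.4561, -0.2495, 0.2312]
tool_rot: [0.72, 0.694, 0.0, -0.0]
contact_force: [0.4, -0.3, -0.3]
grip_width: 0.0343
finger_force: 0.0
t 3.85 board xy mm -263.4 0.7 z 231.2 tool x vs board deg 0.28 tool z [-4.e-04  5.e-04 -1.e+00] F board [-0.27 -0.44 -0.27] w 0.03428680684902169
```

```bash
python3 -m handwheel '[[[0,2.7,25],[0,0,0.3]],[[0,0,25],[0,0,0]],[[0,0,25],[0,0,0]],[[0,0,25],[0,0,0]],[[0,0,25],[0,0,0]],[[0,0,25],[0,0,0]],[[0,0,25],[0,0,0]],[[0,0,14],[0,0,0]],[[0,0,10],[0,0,0]],[[0,0,0],[0,0,0]],[[0,0,0],[0,0,0]]]'
python3 st.py; python3 - <<'E'
from h import *
c=cap('side','side1.png'); cv2.imwrite('pics/s1.png',cv2.resize(c['frame'][230:410,200:420,::-1],None,fx=3,fy=3))
cap('top','top1.png')
E
```

```text
time: 5.22
ee_pos: [0.4595, -0.2506, 0.0329]
tool_rot: [0.723, 0.691, 0.0, 0.001]
contact_force: [0.3, 0.9, -1.2]
grip_width: 0.0343
finger_force: 0.0
t 5.225 board xy mm -264.5 -2.7 z 32.9 tool x vs board deg -0.2 tool z [ 1.1e-03 -7.0e-04 -1.0e+00] F board [ 0.92 -0.31 -1.17] w 0.03431951222649936
```

View pics/s1.png

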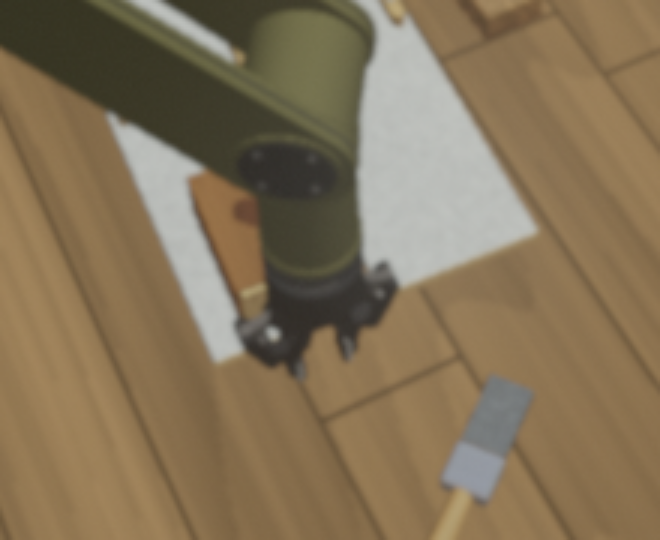

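The hand stands upright behind the bare end at about (320,370) in the crop, with the brush well clear. I start the slow push.

```bash
python3 -m handwheel '[[[6,0,0],[0,0,0]],[[6,0,0],[0,0,0]],[[6,0,0],[0,0,0]],[[6,0,0],[0,0,0]],[[6,0,0],[0,0,0]],[[6,0,0],[0,0,0]],[[4,0,0],[0,0,0]],[[3,0,0],[0,0,0]],[[3,0,0],[0,0,0]],[[3,0,0],[0,0,0]],[[3,0,0],[0,0,0]],[[3,0,0],[0,0,0]]]'; python3 st.py
python3 -m handwheel '[[[4,0,0],[0,0,0]],[[5,0,0],[0,0,0]],[[5,0,0],[0,0,0]],[[5,0,0],[0,0,0]],[[5,0,0],[0,0,0]],[[5,0,0],[0,0,0]],[[5,0,0],[0,0,0]],[[5,0,0],[0,0,0]],[[5,0,0],[0,0,0]],[[4,0,0],[0,0,0]],[[3,0,0],[0,0,0]],[[0,0,0],[0,0,0]]]'; python3 st.py
python3 - <<'E'
from h import *
a=cap('top','top2.png');b=cap('wrist','wrist2.png')
v=np.hstack([cv2.resize(a['frame'][190:360,220:450],(400,296)),cv2.resize(b['frame'],(395,296))]);cv2.imwrite('pics/v2.png',v[:,:,::-1])
E
```

```text
time: 6.82
ee_pos: [0.4619, -0.1957, 0.0323]
tool_rot: [0.723, 0.691, -0.0, 0.001]
contact_force: [0.4, -2.3, -1.0]
grip_width: 0.0345
finger_force: 1.0
t 6.825 board xy mm -209.5 -2.8 z 32.3 tool x vs board deg -0.21 tool z [ 7.e-04 -9.e-04 -1.e+00] F board [-2.3  -0.46 -1.03] w 0.034479622575757936
time: 8.32
ee_pos: [0.4638, -0.1439, 0.0323]
tool_rot: [0.723, 0.691, 0.0, -0.0]
contact_force: [0.1, -0.7, 0.9]
grip_width: 0.0339
finger_force: 0.2
t 8.325 board xy mm -157.6 -2.5 z 32.3 tool x vs board deg -0.22 tool z [-1.e-04  7.e-04 -1.e+00] F board [-0.66 -0.15  0.91] w 0.033899162113835715
```

View pics/v2.png

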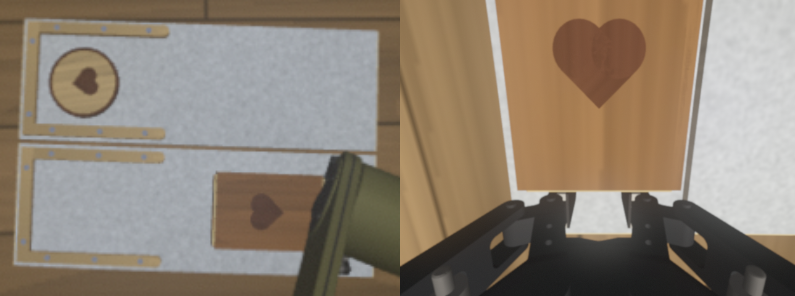

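The box moves squarely with the fingers, both touching the bare rear end. In the wrist view its rear lid edge is at about row 190 and the fingertips at columns 572 and 627 of the composite. I measure the lid's edges there.

```bash
cat > wm.py <<'E'
from h import *
import sys
c=load(sys.argv[1]); O,e,n=np.load('board.npy')
h=cv2.cvtColor(c['frame'],cv2.COLOR_RGB2HSV)
m=((h[...,1]>80)&(h[...,2]>60)).astype(np.uint8)
w=((h[...,1]<50)&(h[...,2]>120)).astype(np.uint8)
L=[];R=[]
for v in range(20,290,3):
    r=m[v]; 
    u=320
    while u>0 and r[u-3:u].any(): u-=1
    L.append((u-.5,v)); u=320
    while u<639 and r[u:u+3].any(): u+=1
    R.append((u-.5,v))
for nm,P in(('left',L),('right',R)):
    X=ray(c,P,.072)[:,:2]-O; b=np.c_[X@e,X@n]
    k=np.polyfit(b[:,0],b[:,1],1); res=b[:,1]-np.polyval(k,b[:,0]); g=abs(res)<.003
    k=np.polyfit(b[g,0],b[g,1],1)
    print(nm,'y mm at mid',(np.polyval(k,b[:,0].mean())*1e3).round(1),'x range',(b[[0,-1],0]*1e3).round(0),'angle deg',np.degrees(k[0]).round(2),'used',g.sum(),len(g))
E
python3 wm.py wrist2.png
```

```text
left y mm at mid 40.9 x range [ -58. -134.] angle deg -0.16 used 90 90
right y mm at mid -47.2 x range [ -58. -135.] angle deg -0.39 used 90 90
```

The box is at board y ≈ -3 mm and yaw -0.3°, and the lid measures 88 mm wide against 90, so it is safe to enter the lane. I keep pushing with a slight drift to centre.

```bash
python3 -m handwheel '[[[3,0,0],[0,0,-0.2]],[[5,-0.1,0],[0,0,0]],[[5,-0.1,0],[0,0,0]],[[5,-0.1,0],[0,0,0]],[[5,-0.1,0],[0,0,0]],[[5,-0.1,0],[0,0,0]],[[5,-0.1,0],[0,0,0]],[[5,-0.1,0],[0,0,0]],[[5,-0.1,0],[0,0,0]],[[5,-0.1,0],[0,0,0]],[[5,-0.1,0],[0,0,0]],[[5,-0.1,0],[0,0,0]]]'; python3 st.py
python3 -m handwheel '[[[5,-0.1,0],[0,0,0]],[[5,-0.1,0],[0,0,0]],[[5,-0.1,0],[0,0,0]],[[5,-0.1,0],[0,0,0]],[[5,-0.1,0],[0,0,0]],[[5,-0.1,0],[0,0,0]],[[3,-0.1,0],[0,0,0]],[[0,0,0],[0,0,0]]]'; python3 st.py
python3 -c "
from h import *
cap('wrist','wrist3.png')"; python3 wm.py wrist3.png
```

```text
time: 9.93
ee_pos: [0.4651, -0.0861, 0.0323]
tool_rot: [0.722, 0.692, -0.0, -0.0]
contact_force: [-0.5, -1.9, -0.7]
grip_width: 0.034
finger_force: 1.0
t 9.925 board xy mm -99.8 -1.5 z 32.3 tool x vs board deg -0.02 tool z [-1.e-04  0.e+00 -1.e+00] F board [-1.95  0.43 -0.65] w 0.03404401338242998
time: 10.92
ee_pos: [0.4658, -0.0529, 0.0324]
tool_rot: [0.722, 0.692, 0.0, -0.0]
contact_force: [-0.4, 0.7, -0.7]
grip_width: 0.0339
finger_force: 0.0
t 10.925 board xy mm -66.6 -0.8 z 32.4 tool x vs board deg -0.02 tool z [-0.e+00  5.e-04 -1.e+00] F board [ 0.68  0.39 -0.72] w 0.033935407901270816
left y mm at mid 42.6 x range [ 33. -44.] angle deg 0.22 used 90 90
right y mm at mid -45.5 x range [ 33. -44.] angle deg -0.35 used 90 90
```

The box is now at y ≈ -1.5 mm, parallel to the lane and between the rails. I continue to the stop.

```bash
python3 -m handwheel '[[[3,-0.1,0],[0,0,0]],[[5,-0.1,0],[0,0,0]],[[5,-0.1,0],[0,0,0]],[[5,-0.1,0],[0,0,0]],[[5,-0.1,0],[0,0,0]],[[5,-0.1,0],[0,0,0]],[[5,-0.1,0],[0,0,0]],[[5,-0.1,0],[0,0,0]],[[5,0,0],[0,0,0]],[[5,0,0],[0,0,0]],[[5,0,0],[0,0,0]],[[5,0,0],[0,0,0]]]'
python3 -m handwheel '[[[5,0,0],[0,0,0]],[[5,0,0],[0,0,0]],[[5,0,0],[0,0,0]],[[5,0,0],[0,0,0]],[[5,0,0],[0,0,0]],[[5,0,0],[0,0,0]],[[5,0,0],[0,0,0]],[[5,0,0],[0,0,0]],[[5,0,0],[0,0,0]],[[3,0,0],[0,0,0]],[[2,0,0],[0,0,0]],[[2,0,0],[0,0,0]]]'; python3 st.py
```

```text
time: 12.48
ee_pos: [0.4675, 0.0048, 0.0324]
tool_rot: [0.722, 0.692, 0.0, 0.0]
contact_force: [-0.1, -5.3, 3.8]
grip_width: 0.0341
finger_force: 2.4
time: 13.98
ee_pos: [0.4696, 0.0566, 0.0323]
tool_rot: [0.722, 0.692, -0.0, -0.0]
contact_force: [-0.6, -3.5, 3.4]
grip_width: 0.0339
finger_force: 2.3
t 13.975 board xy mm 42.9 0.0 z 32.3 tool x vs board deg -0.02 tool z [-2.e-04 -1.e-04 -1.e+00] F board [-3.53  0.42  3.44] w 0.03391196699454095
```

```bash
python3 -m handwheel '[[[0,0,0],[0,0,0]],[[0,0,0],[0,0,0]]]'; python3 st.py
python3 - <<'E'
from h import *
a=cap('side','side4.png');b=cap('wrist','wrist4.png')
v=np.hstack([cv2.resize(a['frame'][150:350,180:410],(400,348)),cv2.resize(b['frame'],(395,348))]);cv2.imwrite('pics/v4.png',v[:,:,::-1])
E
python3 wm.py wrist4.png
```

```text
time: 14.22
ee_pos: [0.4695, 0.0568, 0.0322]
tool_rot: [0.722, 0.692, 0.0, -0.0]
contact_force: [0.1, -1.7, 1.7]
grip_width: 0.0343
finger_force: 0.9
t 14.225 board xy mm 43.1 0.1 z 32.2 tool x vs board deg -0.04 tool z [-2.e-04  5.e-04 -1.e+00] F board [-1.65 -0.16  1.73] w 0.03430723773645728Traceback (most recent call last):
  File "wm.py", line 18, in <module>
    k=np.polyfit(b[g,0],b[g,1],1)
    raise TypeError("expected non-empty vector for x")
TypeError: expected non-empty vector for x
```

View pics/v4.png

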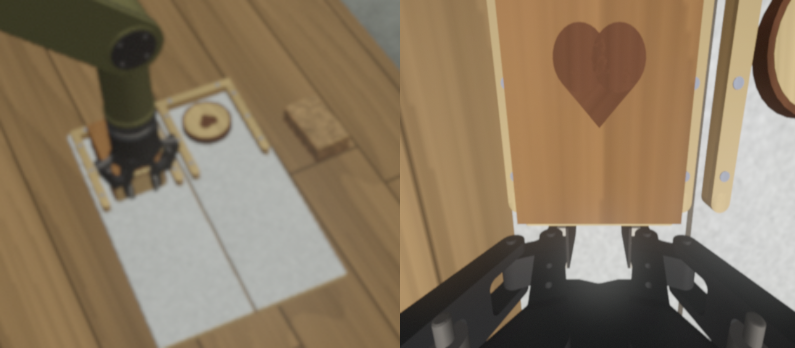

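Both fingers are on the bare end, the box is centred between the rails (lid columns 517 to 681), and the plaque is untouched. I creep the last 16 mm.

```bash
python3 -m handwheel '[[[2,0,0],[0,0,0]],[[2,0,0],[0,0,0]],[[2,0,0],[0,0,0]],[[2,0,0],[0,0,0]],[[1.5,0,0],[0,0,0]],[[1.5,0,0],[0,0,0]],[[1,0,0],[0,0,0]]]'; python3 st.py
python3 -m handwheel '[[[1,0,0],[0,0,0]],[[1,0,0],[0,0,0]]]'; python3 st.py
python3 -m handwheel '[[[1,0,0],[0,0,0]],[[0.5,0,0],[0,0,0]]]'; python3 st.py
```

```text
time: 15.2
ee_pos: [0.47, 0.0687, 0.0322]
tool_rot: [0.722, 0.692, -0.0, -0.0]
contact_force: [-0.2, -2.6, -1.3]
grip_width: 0.0339
finger_force: 1.0
t 15.2 board xy mm 55.0 0.1 z 32.2 tool x vs board deg -0.01 tool z [-3.e-04  1.e-04 -1.e+00] F board [-2.62  0.09 -1.27] w 0.033917230502266006
time: 15.45
ee_pos: [0.4702, 0.0706, 0.0323]
tool_rot: [0.722, 0.692, -0.0, -0.0]
contact_force: [-0.1, -1.2, -1.1]
grip_width: 0.0344
finger_force: 1.1
t 15.45 board xy mm 56.9 0.0 z 32.3 tool x vs board deg -0.02 tool z [-2.e-04 -0.e+00 -1.e+00] F board [-1.19  0.02 -1.1 ] w 0.034400369268766356
time: 15.7
ee_pos: [0.4703, 0.0721, 0.0323]
tool_rot: [0.722, 0.692, -0.0, 0.0]
contact_force: [0.0, -2.0, -1.7]
grip_width: 0.0342
finger_force: 1.0
t 15.7 board xy mm 58.4 -0.0 z 32.3 tool x vs board deg -0.01 tool z [ 0. -0. -1.] F board [-1.97 -0.12 -1.69] w 0.034189002347987565
```

Not at the stop yet; I keep creeping until the force rises.

```bash
python3 -m handwheel '[[[0.5,0,0],[0,0,0]],[[0.5,0,0],[0,0,0]]]'; python3 -m handwheel '[[[0.5,0,0],[0,0,0]],[[0.5,0,0],[0,0,0]]]'|grep -e cont -e ee_;python3 -m handwheel '[[[0.5,0,0],[0,0,0]],[[0.5,0,0],[0,0,0]]]'|grep -e cont -e ee_;  python3 st.py
```

```text
time: 15.95
ee_pos: [0.4703, 0.073, 0.0323]
tool_rot: [0.722, 0.692, 0.0, -0.0]
contact_force: [0.2, -1.5, -1.2]
grip_width: 0.0343
finger_force: 1.0
ee_pos: [0.4704, 0.074, 0.0323]
contact_force: [-0.3, -2.0, -1.8]
ee_pos: [0.4704, 0.075, 0.0323]
contact_force: [-0.1, -2.1, -1.3]
t 16.45 board xy mm 61.4 -0.1 z 32.3 tool x vs board deg -0.02 tool z [-0. -0. -1.] F board [-2.15  0.01 -1.29] w 0.03427761824411458
```

```bash
for i in 1; do python3 -m handwheel '[[[0.5,0,0],[0,0,0]],[[0.5,0,0],[0,0,0]]]'|grep -e cont -e ee_; done; python3 -m handwheel '[[[0.5,0,0],[0,0,0]],[[0.5,0,0],[0,0,0]]]'|grep -e cont -e ee_
python3 - <<'E'
from h import *
c=cap('wrist','wrist5.png'); O,e,n=np.load('board.npy')
h=cv2.cvtColor(c['frame'],cv2.COLOR_RGB2HSV).astype(int)
for u in (230,320,400):
    for v in range(300,324,2): print(u,v,h[v,u], (((ray(c,[(u,v)],.072)[0,:2]-O)@e)*1e3).round(1), (((ray(c,[(u,v)],.069)[0,:2]-O)@e)*1e3).round(1)) if u==320 else None
cv2.imwrite('pics/v5.png',c['frame'][:,:,::-1])
E
```

```text
ee_pos: [0.4704, 0.0759, 0.0323]
contact_force: [-0.1, -4.6, -0.5]
ee_pos: [0.4704, 0.0759, 0.0324]
contact_force: [-0.0, -9.1, 0.1]
320 300 [ 15 112 175] 80.7 79.3
320 302 [ 15 111 175] 80.0 78.6
320 304 [ 15 109 175] 79.3 77.8
320 306 [ 15 111 175] 78.5 77.1
320 308 [ 17  93 187] 77.8 76.3
320 310 [ 20  56 211] 77.1 75.5
320 312 [ 20  11 213] 76.3 74.8
320 314 [ 40   4 213] 75.6 74.0
320 316 [ 45   2 211] 74.8 73.3
320 318 [ 40   4 210] 74.1 72.5
320 320 [ 30   2 211] 73.4 71.7
320 322 [ 30   2 214] 72.6 70.9
```

View pics/v5.png

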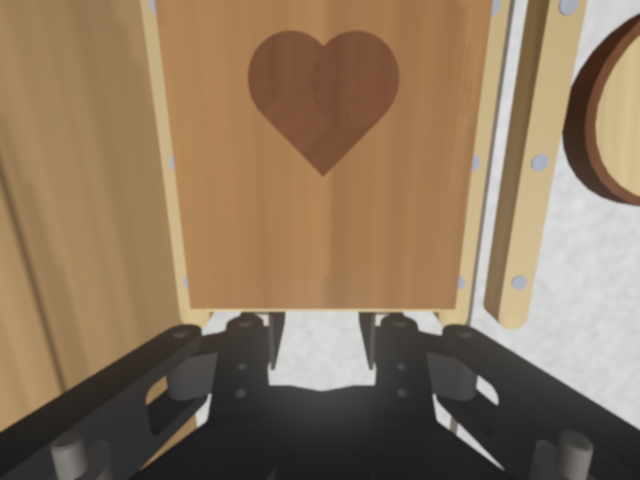

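The force has jumped to 9 N with the TCP halted, so the box is against the batten. Its lid spans columns 190 to 455, centred between the rails. I back straight off, then rise.

```bash
python3 -m handwheel '[[[-1,0,0],[0,0,0]],[[-2,0,0],[0,0,0]],[[-5,0,0],[0,0,0]],[[-10,0,0],[0,0,0]],[[-15,0,0],[0,0,0]],[[-20,0,0],[0,0,0]],[[-20,0,0],[0,0,0]],[[-20,0,0],[0,0,0]],[[-20,0,0],[0,0,0]],[[-20,0,0],[0,0,0]],[[-10,0,0],[0,0,0]],[[0,0,0],[0,0,0]]]'|grep ee_
python3 -m handwheel '[[[0,0,-25],[0,0,0]],[[0,0,-40],[0,0,0]],[[0,0,-40],[0,0,0]],[[0,0,-40],[0,0,0]],[[-30,0,-25],[0,0,0]],[[-50,0,0],[0,0,0]],[[-50,0,0],[0,0,0]],[[-40,0,0],[0,0,0]],[[0,0,0],[0,0,0]],[[0,0,0],[0,0,0]]]'
python3 - <<'E'
from h import *
c=cap('top','top6.png');cv2.imwrite('pics/v6.png',cv2.resize(c['frame'][190:360,220:450,::-1],None,fx=3,fy=3))
E
```

```text
ee_pos: [0.4644, -0.0667, 0.0323]
time: 19.75
ee_pos: [0.4569, -0.2347, 0.2019]
tool_rot: [0.722, 0.692, 0.0, -0.001]
contact_force: [0.6, 0.1, 0.0]
grip_width: 0.0341
finger_force: 0.0
```

View pics/v6.png

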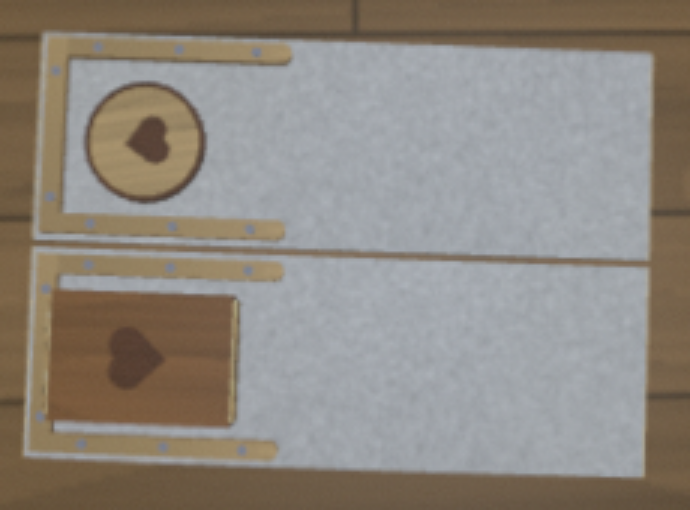

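The box rests against the batten, with its lid spanning (47–237, 290–425) in the crop. It is straight in the lane, the plaque has not moved, and the hand is clear.

```bash
python3 -c "
from bench import manip
print(manip.sign_off())"
```

```text
the job is handed in; nothing more can be done
None
```

The job is handed in: the box rests against the stop batten, straight and central between the rails, the plaque is where it was, and the hand is clear; the sign-off returned no verdict.

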